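# Present the cover plate at the shelf edge

## Robot

A 6-joint arm with a two-finger parallel gripper is mounted at the origin on the work surface. World frame = base frame: x ahead of the robot, y to its left, z up, the work surface at z = 0. Lengths are in m, angles in degrees, forces in N, time in s.
With the tool pointing down it reaches from about 0.3 to 0.775 m from the base axis. Payload 14.6 kg.
Tool frame: the origin (TCP) lies between the finger pads; the fingertips stand 11 mm ahead of it and the grasp point (between the pads) lies 8 mm behind it; x points along the fingers, y is the direction in which the jaws open and shut, and the axes are right-handed (so a half turn about x gives the same grasp; the last joint's range is limited). The gripper opens to 94 mm and grips with 3 to 60 N. Pads are 16 mm wide; open, the fingers measure 119 mm over their backs; the gripper's body (75 mm by 177 mm) begins 78 mm behind the grasp point.
Start: joints at [-68.216, 17.183, 87.147, -0, 75.671, -3.816], TCP at [0.238, -0.496, 0.183] pointing down, gripper open.
Joint ranges: [-173.82, 173.82], [-45.26, 126.66], [13.44, 144.39], [-59.66, 239.66], [0, 175.72], [-146.38, 146.38]. Speed limits (degrees/s): [127.2, 127.2, 147.25, 180, 180, 180].

## Interface

Orientations are given as a 3x3 rotation matrix whose columns are the frame's x, y, z axes.
In Python, from rig import bot, cams, job gives the robot as it stands.
- The arm moves only by the tool move_arm, never from a script. Its argument "motion" is one flat list of numbers, 7 for each row, row after row: the turn, a rotation vector about the world's x, y, z as a fraction of full scale, then the shift along the world's x, y, z as a fraction of full scale, then the closure, from -1 (fully open) to 1 (shut), so that 0 is half open. In form: [ax, ay, az, tx, ty, tz, gripper, ax, ay, az, tx, ty, tz, gripper, ...]. A call has 1 to 20 rows; each row shifts and turns the commanded pose from where the row before left it; what a row does not reach is not made up. Full scale, the value 1, is 40 mm for a shift and pi rad for a turn. A row lasts 1/8 s, in which the tool goes at most 62.5 mm and 10.7 degrees, less where a joint would pass 70% of its speed; a pose out of reach is approached as far as the arm can. A call with a number of a shift or a turn outside -1 to 1 is refused whole. A call with a gripper value outside its range is refused whole. The fingers move at their own pace and stop on an object; the grip force is fixed at half the most. Time passes only in rows, so rows that do not move let the fingers close. It gives the time, the measured TCP pose, the force and the opening at its end, in the units of the state.
- bot.sense(): the state, without advancing time (a new reading comes with each control period).
- cams.capture(name): name is "scene" or "top"; returns a dict with "frame" (400x640x3 uint8, red, green, blue), "K" (3x3 intrinsics, pixels), "k1" (the pictures are not rectified: a ray, as slopes to the right and down, at radius r is drawn at 1 + k1 r^2 times it, then the intrinsics apply), "extrinsics" (4x4, takes a point from camera to world coordinates). Camera axes: x right, y up, looking along -z (the intrinsics and any distortion apply to the point x, -y, -z); pixel columns grow to the right and rows downward; lengths in m; the calibration is good to about 2 mm. A picture is of the moment at which its call begins. There is no depth.
- job.sign_off(): hands the job in, once; it reports no verdict.
The state is a dict: "time_s": time; "q": joint angles; "joint_vel": joint speeds; "joint_efforts": joint torques, N m; "position": TCP position; "tcp_rot": TCP orientation; "ft_force": force on the tool from outside, world axes, zero at the start; "moment": the same for the moment, N m; "opening": opening from 0.0 (shut) to 1.0 (fully open).
Only numpy, scipy, OpenCV 4.12 (cv2) and the standard library are available. Lean on these libraries where they do the work, as an engineer would, in place of code of your own. Each camera call takes 0.05 s, during which the arm holds its last target. There are 200 camera calls.

## Task

On the low blue shelf, slide the larger aluminium plate out over the shelf's front edge (the long edge on the side away from the robot) until 40 mm of it overhangs, with the plate's long sides pointing squarely out, so that the next picker can get hold of it. Only push or drag it with the fingers: the plate must stay flat and not be lifted or tipped, and the smaller plate, tape roll, bin and carton must be left where they are. Finish with the arm clear.

Things in the scene. Friction and masses are not known exactly. Their poses are not given: they have to be found in the camera images.
- stand: Low blue sheet-steel shelf, fixed to the bench: a flat deck 270 mm deep (its x) by 540 mm wide (its y), deck top 100 mm above the bench, no rims. Origin on the bench under the deck's centre. Its x axis points to the front edge, away from the robot (shelf turned up to 0.5 rad from the robot's x).
- edge (a point): Middle of the shelf's front edge, at the deck's top (135 mm along the shelf's x from its centre). Its x axis points squarely outward over the edge, y along the edge, z up.
- plate: The larger aluminium plate, loose, lying flat on the deck: 140 mm long (its x) by 100 mm wide (its y), 8 mm thick, with four dark holes near its corners, about 0.3 kg. Origin at the centre of its underside; its x axis starts within about 0.25 rad of the shelf's x, its leading end 45 to 100 mm short of the front edge. It slides with ordinary metal friction and stays where it is left.
- small_plate: The smaller aluminium plate, loose on the deck beside the larger one (on either side), to be left alone: 90 mm long (its x) by 60 mm wide, 8 mm thick, four small dark holes. Origin at the centre of its underside.
- tape: Cardboard-brown roll of tape standing on its flat side at one end of the deck, to be left alone: outside diameter 72 mm, 45 mm high. Origin at the centre of its underside.
- bin: Small open blue parts bin at the other end of the deck, to be left alone: 100 mm (its x) by 70 mm (its y), 50 mm high. Origin at the centre of its underside.
- carton: Closed cardboard carton on the bench to the right of the shelf as the robot sees it, to be left alone: 160 mm (its x) by 120 mm (its y), 100 mm high. Origin at the centre of its underside.
Not all that is in view belongs to the job. What is shaped like the plate but orange or purple is not meant.

How it is judged (in metres and radians):
At the end, for the whole second after the job is handed in: The larger plate lies flat and at rest on the shelf with 40 mm (30 to 50 mm) of its length past the front edge, its long sides within 0.12 rad of square to that edge; the smaller plate, tape, bin and carton are within 15 mm of where they began (x of plate in the frame of edge between -0.04 and -0.02 m and angle between the x axis of plate and the x axis of edge, either way round below 0.12 rad and z of plate in the frame of edge between -0.004 and 0.004 m and angle between plate's own z axis and vertical below 0.05 rad and linear speed of plate below 0.01 m/s and distance of each of small_plate, tape, bin, carton from where it was at the start of the episode below 0.015 m); the robot touches nothing.
It fails at once if the larger plate is lifted (12 mm off the deck), tipped (0.2 rad) or dropped off the shelf (z of plate in the frame of edge above 0.012 m or z of plate in the frame of edge below -0.02 m or angle between plate's own z axis and vertical above 0.2 rad).
It fails at once if a bystander is pushed more than 15 mm, lifted or tipped (distance of any of small_plate, tape, bin, carton from where it was at the start of the episode above 0.015 m or angle between any of tape, bin's own z axis and vertical above 0.3 rad).
It also fails if it takes over 38 s, if anything falls off the work surface, if the arm or the gripper's body presses on something with over 40 N, if the wrist force passes 120 N, or if a joint passes its speed limit or range.

## Working session

There is one attempt and no reset: what is moved stays moved. The work goes in short steps, Python scripts to look and compute and a tool call to move; the robot and the scene stay as the last step left them, time stands still between calls to the robot, and variables do not carry over. Pictures are saved under pics/ and viewed, about 8 in all and at most 12, crops included, and the job is handed in when it is done.

Besides the shell and the picture viewer there is one more tool, called after "Request:" as a command line: name --argument value ..., lists and objects as JSON in quotes. move_arm: Moves the arm, as the interface text tells. Shift numbers are shares of 40 mm and turn numbers shares of pi rad, none past 1 either way. Its arguments: {"type":"object","properties":{"motion":{"type":"array"}},"required":["motion"]}

```bash
mkdir -p pics; cat > h.py <<'E'
import numpy as np, cv2
from rig import bot,cams,job
def grab(n,f=None):
    c=cams.capture(n)
    if f: cv2.imwrite(f,c["frame"][:,:,::-1])
    return c
def ray(c,uv):
    uv=np.atleast_2d(np.array(uv,float)); K=c["K"]
    d=(uv-[K[0][2],K[1][2]])/[K[0][0],K[1][1]]
    s=d.copy()
    for _ in range(20): s=d/(1+c["k1"]*(s**2).sum(1,keepdims=True))
    E=np.array(c["extrinsics"])
    r=np.c_[s[:,0],-s[:,1],-np.ones(len(s))]@E[:3,:3].T
    return E[:3,3],r
def onz(c,uv,z):
    o,r=ray(c,uv); return o+r*((z-o[2])/r[:,2])[:,None]
E
python3 - <<'E'
from h import *
for n in("top","scene"):
    c=grab(n,f"pics/{n}0.png"); print(n,np.round(c["K"],1).tolist(),c["k1"],np.round(c["extrinsics"],3).tolist())
s=bot.sense();print(s["time_s"],s["position"],np.round(s["tcp_rot"],3).tolist(),s["ft_force"])
E
```

```text
top [[434.6, 0.0, 314.5], [0.0, 434.6, 201.3], [0.0, 0.0, 1.0]] -0.11435101516354433 [[-0.028, 0.998, -0.063, 0.504], [-0.999, -0.026, 0.033, 0.013], [0.031, 0.064, 0.997, 1.142], [0.0, 0.0, 0.0, 1.0]]
scene [[410.0, 0.0, 318.8], [0.0, 410.0, 191.7], [0.0, 0.0, 1.0]] -0.05000651686757604 [[0.702, -0.58, 0.413, 1.003], [0.712, 0.562, -0.421, -0.435], [0.012, 0.59, 0.808, 0.915], [0.0, 0.0, 0.0, 1.0]]
0.1 [ 0.23756165 -0.49579364  0.18227667] [[-0.0, 0.432, -0.902], [0.001, -0.902, -0.432], [-1.0, -0.001, -0.0]] [ 0.35265424 -0.80695043  0.18528114]
```

View pics/top0.png

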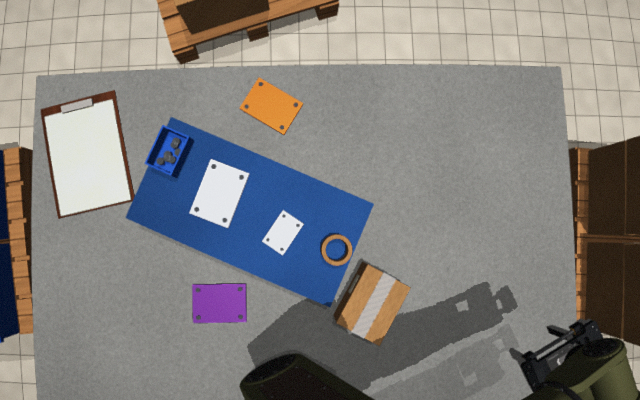

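View pics/scene0.png

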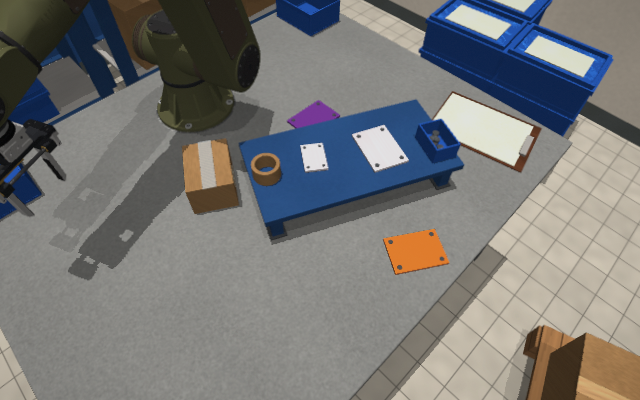

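The top view shows two aluminium plates on the blue deck, with four holes each: large at about (219,193), small at about (283,232). The tape is at (336,250), the bin at (169,151) and the carton at (372,303). The orange plate (271,105) and purple plate (220,303) lie on the bench and are decoys. The white sheet at (87,155) is a clipboard. The large white plate on the deck is the one meant. Next I'll measure and confirm it in a crop.

```bash
cat >> h.py <<'E'
def plates(c,n):
    f=c["frame"]; hsv=cv2.cvtColor(f,cv2.COLOR_RGB2HSV)
    m=((hsv[...,1]<60)&(hsv[...,2]>185)).astype(np.uint8)
    m=cv2.morphologyEx(m,cv2.MORPH_CLOSE,np.ones((3,3)))
    out=[]
    for k in cv2.findContours(m,cv2.RETR_EXTERNAL,cv2.CHAIN_APPROX_NONE)[0]:
        if cv2.contourArea(k)<200: continue
        w=onz(c,k[:,0],0.108)
        if abs(w[:,0].mean()-.5)>.25 or abs(w[:,1].mean()-.1)>.25: continue
        r=cv2.minAreaRect((w[:,:2]*1000).astype(np.float32)); b=cv2.boxPoints(r)
        e=[b[1]-b[0],b[2]-b[1]]; L=max(e,key=np.linalg.norm); L=L if L[0]>0 else -L
        out.append((np.round(r[0],1),np.round(r[1],1),round(float(np.degrees(np.arctan2(L[1],L[0]))),1)))
    return out
E
python3 - <<'E'
from h import *
for n in("top","scene"):
    c=grab(n); f=c["frame"]; print(n)
    for p in plates(c,n): print(" plate",p)
    hsv=cv2.cvtColor(f,cv2.COLOR_RGB2HSV)
    m=((hsv[...,0]>100)&(hsv[...,0]<125)&(hsv[...,1]>150)&(hsv[...,2]>60)).astype(np.uint8)
    ks=cv2.findContours(m,cv2.RETR_EXTERNAL,cv2.CHAIN_APPROX_NONE)[0]
    k=max((k for k in ks if 100<cv2.boundingRect(k)[0]<420),key=cv2.contourArea)
    print(" deck px",cv2.approxPolyDP(k,6,True)[:,0].tolist())
    w=onz(c,k[:,0],.1)[:,:2]*1000; r=cv2.minAreaRect(w.astype(np.float32)); print(" deck",np.round(r[0]),np.round(r[1]),r[2],np.round(cv2.boxPoints(r)).tolist())
    if n=="top":
        # front edge points between bin and right corner
        pts=[]
        for u in range(205,362,3):
            col=np.where(m[:,u])[0]; pts.append((u,col.min()-.5))
        w=onz(c,pts,.1); vx,vy,x,y=cv2.fitLine((w[:,:2]*1000).astype(np.float32),cv2.DIST_HUBER,0,.01,.01).ravel(); print(" front line pt",x,y,"dir",np.degrees(np.arctan2(vy,vx)))
        cv2.imwrite("pics/crop.png",cv2.resize(f[100:320,110:420,::-1],None,fx=2.4,fy=2.4))
E
```

```text
top
 plate (array([496.8,  56.9]), array([59.8, 89.8]), -35.6)
 plate (array([594.8, 206.7]), array([ 99.1, 139.9]), -22.5)
 deck px [[163, 125], [127, 217], [329, 306], [348, 261], [329, 265], [320, 243], [341, 233], [353, 250], [372, 204], [175, 119]]
 deck [554. 143.] [550. 268.] 65.15657806396484 [[317.0, -50.0], [560.0, -163.0], [791.0, 336.0], [547.0, 449.0]]
 front line pt 659.1618 52.56713 dir 65.20549
scene
 plate (array([498.3,  56. ]), array([58.9, 88.9]), -35.4)
 plate (array([595.8, 206. ]), array([ 99. , 138.5]), -22.2)
 deck px [[459, 143], [414, 100], [240, 148], [271, 225], [458, 169]]
 deck [564. 147.] [567. 281.] 65.19058227539062 [[317.0, -52.0], [572.0, -169.0], [810.0, 346.0], [555.0, 463.0]]
```

View pics/crop.png

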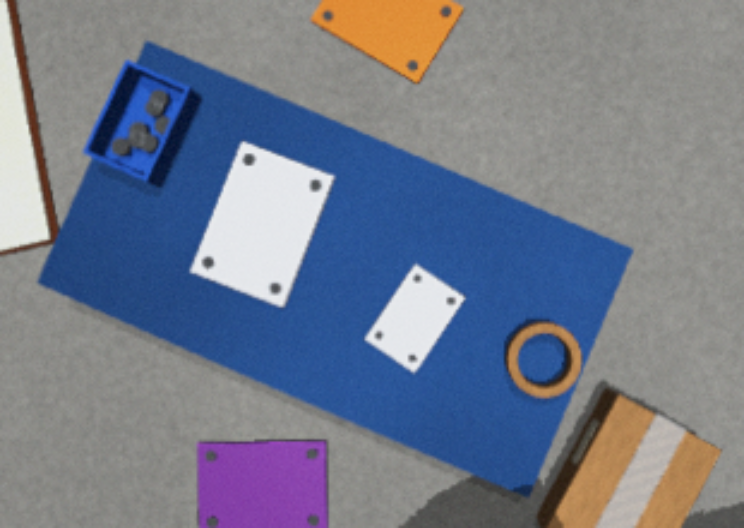

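The crop confirms the large white plate with four corner holes. It measures 99×140 mm, centred at (595,206) mm with yaw -22.4°. The shelf normal is at -24.8°. The leading end is 53 mm short of the edge, so the push is about 93 mm. I'll go above a point behind its rear end, with the fingers about 60 mm apart and the jaw axis parallel to the edge.

Request:
move_arm --motion '[0, 0, 0.036, 0.335, 0.93, 1, -0.3, 0, 0, 0.036, 0.335, 0.93, 1, -0.3, 0, 0, 0.036, 0.335, 0.93, 0, -0.3, 0, 0, 0.036, 0.335, 0.93, 0, -0.3, 0, 0, 0.036, 0.335, 0.93, 0, -0.3, 0, 0, 0.036, 0.335, 0.93, 0, -0.3, 0, 0, 0.036, 0.335, 0.93, 0, -0.3, 0, 0, 0.036, 0.335, 0.93, 0, -0.3, 0, 0, 0.036, 0.335, 0.93, 0, -0.3, 0, 0, 0.036, 0.335, 0.93, 0, -0.3, 0, 0, 0.036, 0.335, 0.93, 0, -0.3, 0, 0, 0.036, 0.335, 0.93, 0, -0.3, 0, 0, 0.036, 0.335, 0.93, 0, -0.3, 0, 0, 0.036, 0.335, 0.93, 0, -0.3, 0, 0, 0.036, 0.335, 0.93, 0, -0.3, 0, 0, 0.036, 0.335, 0.93, 0, -0.3, 0, 0, 0.036, 0.335, 0.93, 0, -0.3, 0, 0, 0.036, 0.335, 0.93, 0, -0.3, 0, 0, 0.036, 0.335, 0.93, 0, -0.3, 0, 0, 0.036, 0.335, 0.93, 0, -0.3]'

```text
time_s: 2.7
position: [0.5059, 0.2493, 0.2626]
tcp_rot: [[-0.0, 0.416, 0.909], [-0.0, 0.909, -0.416], [-1.0, -0.0, -0.0]]
ft_force: [-0.5, -0.4, 0.1]
opening: 0.649
```

Request:
move_arm --motion '[0, 0, 0, 0, 0, 0, -0.3]'

```text
time_s: 2.82
position: [0.5056, 0.2497, 0.2617]
tcp_rot: [[-0.001, 0.416, 0.909], [-0.0, 0.909, -0.416], [-1.0, -0.001, -0.001]]
ft_force: [-0.5, -0.1, 0.0]
opening: 0.653
```

Request:
move_arm --motion '[0, 0, 0, 0, 0, -0.8, -0.3, 0, 0, 0, 0, 0, -0.8, -0.3, 0, 0, 0, 0, 0, -0.8, -0.3, 0, 0, 0, 0, 0, -0.6, -0.3, 0, 0, 0, 0, 0, -0.4, -0.3, 0, 0, 0, 0, 0, -0.2, -0.3, 0, 0, 0, 0, 0, -0.08, -0.3, 0, 0, 0, 0, 0, 0, -0.3]'

```text
time_s: 3.82
position: [0.5058, 0.248, 0.116]
tcp_rot: [[0.001, 0.42, 0.908], [0.0, 0.908, -0.42], [-1.0, 0.0, 0.0]]
ft_force: [0.1, -0.3, -0.3]
opening: 0.651
```

```bash
python3 - <<'E'
from h import *
s=bot.sense();print(s["position"],s["ft_force"])
c=grab("scene"); cv2.imwrite("pics/c2.png",cv2.resize(c["frame"][70:240,260:500,::-1],None,fx=3,fy=3)); print(plates(c,"scene"))
E
```

```text
[0.50583865 0.2480141  0.11602354] [ 0.13477414 -0.29004755 -0.30301176]
[(array([498.3,  56. ]), array([58.9, 88.9]), -35.4), (array([601.1, 204. ]), array([ 98.9, 127.5]), -22.4)]
```

View pics/c2.png

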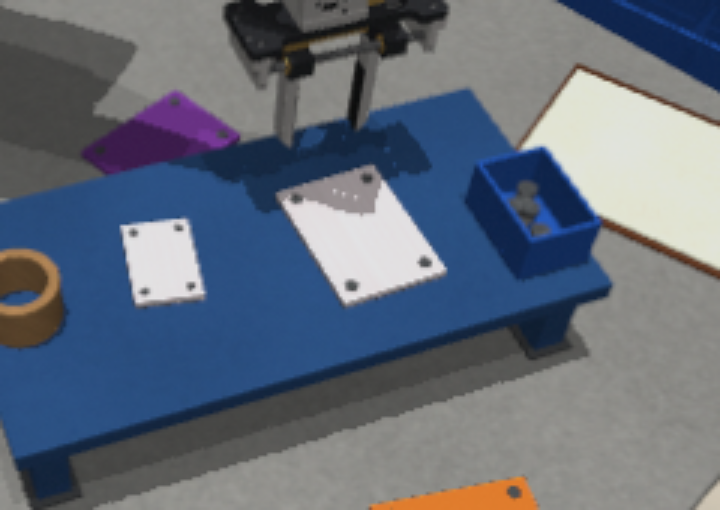

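```bash
python3 - <<'E'
from h import *
c=grab("scene");E=np.array(c["extrinsics"])
t=np.array([.4195,.9078,0])
def pr(p):
    q=E[:3,:3].T@(np.array(p)-E[:3,3]); s=np.array([q[0],-q[1]])/-q[2]; s=s*(1+c["k1"]*(s@s)); uv=s*410+[c["K"][0][2],c["K"][1][2]]
    return np.round((uv-[260,70])*3)
p=np.array([.5058,.248,.105])
for k in(-.043,-.03,0,.03,.043): print(k,pr(p+t*k), pr(p+t*k+[0,0,.02]))
print("rear mid",pr([.5306,.2331,.108]),"centre",pr([.595,.2065,.108]))
cv2.imwrite("pics/top3.png",cv2.resize(grab("top")["frame"][100:320,110:420,::-1],None,fx=2.4,fy=2.4))
E
```

```text
-0.043 [271. 167.] [272. 152.]
-0.03 [284. 164.] [285. 148.]
0 [313. 157.] [315. 141.]
0.03 [342. 149.] [345. 134.]
0.043 [355. 146.] [358. 130.]
rear mid [323. 176.] centre [358. 228.]
```

View pics/top3.png

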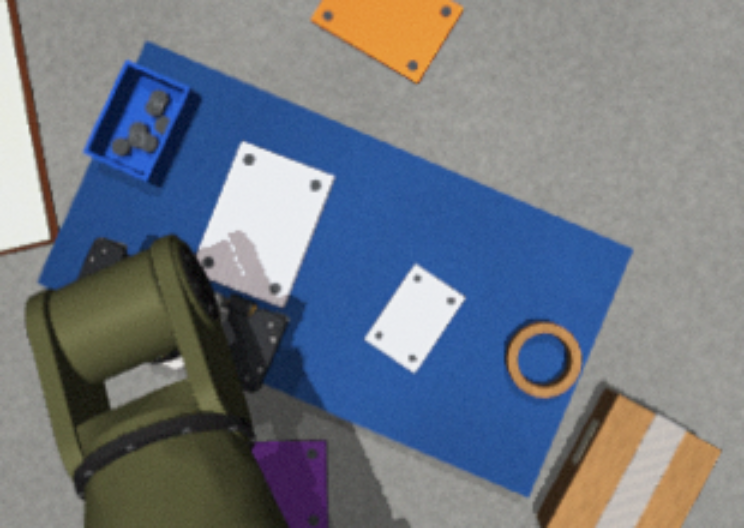

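Request:
move_arm --motion '[0, 0, 0, 0, 0, -0.05, -0.3, 0, 0, 0, 0, 0, 0, -0.3]'

```text
time_s: 4.22
position: [0.5056, 0.248, 0.1135]
tcp_rot: [[-0.0, 0.419, 0.908], [-0.0, 0.908, -0.419], [-1.0, -0.0, -0.0]]
ft_force: [0.3, -0.3, 0.7]
opening: 0.652
```

```bash
python3 - <<'E'
from h import *
c=grab("scene"); f=c["frame"][95:150,325:405,::-1]; f=(255*(f/255.)**.45).astype(np.uint8); cv2.imwrite("pics/c4.png",cv2.resize(f,None,fx=9,fy=9,interpolation=cv2.INTER_NEAREST))
E
```

```text
(no output)
```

View pics/c4.png

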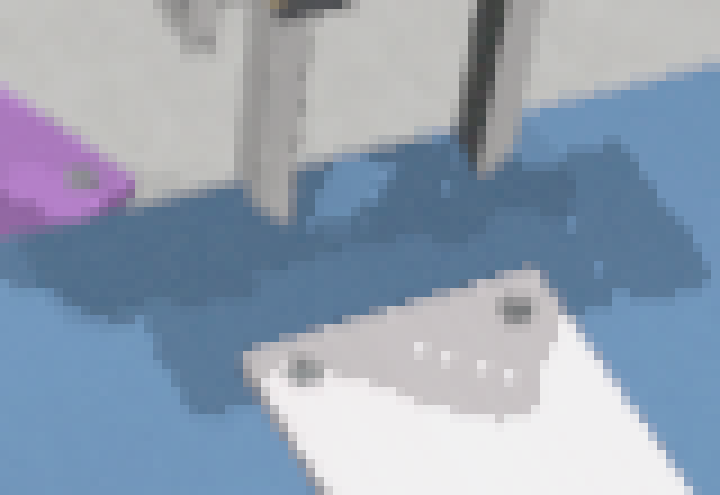

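```bash
python3 - <<'E'
from h import *
c=grab("scene"); n=np.array([.9078,-.4195,0]); t=np.array([.4195,.9078,0])
for uv in((353.5,119.5),(356.8,119.7),(378.5,114.5),(380.5,114.3)):
    o,r=ray(c,[uv]); r=r[0]
    for nd in(.346,.355,.362):
        p=o+r*((nd-o@n)/(r@n)); print(uv,nd,"t",round(p@t-.437,4),"z",round(p[2],4))
E
```

```text
(353.5, 119.5) 0.346 t -0.0299 z 0.1165
(353.5, 119.5) 0.355 t -0.0345 z 0.1262
(353.5, 119.5) 0.362 t -0.0381 z 0.1336
(356.8, 119.7) 0.346 t -0.0196 z 0.1126
(356.8, 119.7) 0.355 t -0.0243 z 0.1222
(356.8, 119.7) 0.362 t -0.028 z 0.1297
(378.5, 114.5) 0.346 t 0.0471 z 0.112
(378.5, 114.5) 0.355 t 0.0416 z 0.1216
(378.5, 114.5) 0.362 t 0.0373 z 0.1291
(380.5, 114.3) 0.346 t 0.0536 z 0.1108
(380.5, 114.3) 0.355 t 0.048 z 0.1205
(380.5, 114.3) 0.362 t 0.0436 z 0.128
```

The image ray puts the fingertips about 20 mm higher than the nominal 11 mm offset predicts, possibly because the finger linkage retracts when open. I'll settle it by lowering in small steps and watching the force.

Request:
move_arm --motion '[0, 0, 0, 0, 0, -0.04, -0.3, 0, 0, 0, 0, 0, -0.04, -0.3, 0, 0, 0, 0, 0, 0, -0.3]'

```text
time_s: 4.7
position: [0.5056, 0.248, 0.1102]
tcp_rot: [[-0.0, 0.419, 0.908], [-0.0, 0.908, -0.419], [-1.0, -0.0, -0.0]]
ft_force: [0.1, -0.1, 0.4]
opening: 0.649
```

Request:
move_arm --motion '[0, 0, 0, 0, 0, -0.05, -0.3, 0, 0, 0, 0, 0, 0, -0.3]'

```text
time_s: 4.95
position: [0.5056, 0.248, 0.1082]
tcp_rot: [[-0.0, 0.419, 0.908], [-0.0, 0.908, -0.419], [-1.0, -0.0, -0.0]]
ft_force: [-0.7, -0.3, 0.2]
opening: 0.653
```

Request:
move_arm --motion '[0, 0, 0, 0, 0, -0.05, -0.3, 0, 0, 0, 0, 0, 0, -0.3]'

```text
time_s: 5.2
position: [0.5055, 0.248, 0.1062]
tcp_rot: [[-0.0, 0.419, 0.908], [-0.0, 0.908, -0.419], [-1.0, -0.0, -0.0]]
ft_force: [0.3, -0.1, -0.2]
opening: 0.65
```

Request:
move_arm --motion '[0, 0, 0, 0, 0, -0.05, -0.3, 0, 0, 0, 0, 0, 0, -0.3]'

```text
time_s: 5.45
position: [0.5056, 0.248, 0.1042]
tcp_rot: [[-0.0, 0.419, 0.908], [-0.0, 0.908, -0.419], [-1.0, -0.0, -0.0]]
ft_force: [0.7, 0.1, -0.3]
opening: 0.652
```

No contact at a nominal tip height of 93 mm, so the tips do sit higher, as the picture said. Lowering further.

Request:
move_arm --motion '[0, 0, 0, 0, 0, -0.05, -0.3, 0, 0, 0, 0, 0, -0.05, -0.3, 0, 0, 0, 0, 0, 0, -0.3]'

```text
time_s: 5.82
position: [0.5055, 0.248, 0.1001]
tcp_rot: [[-0.0, 0.419, 0.908], [-0.0, 0.908, -0.419], [-1.0, -0.0, -0.0]]
ft_force: [-0.4, -0.9, 0.0]
opening: 0.652
```

```bash
python3 - <<'E'
from h import *
c=grab("scene"); f=c["frame"][95:150,325:405,::-1]; f=(255*(f/255.)**.45).astype(np.uint8); cv2.imwrite("pics/c5.png",cv2.resize(f,None,fx=9,fy=9,interpolation=cv2.INTER_NEAREST))
E
```

```text
(no output)
```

View pics/c5.png

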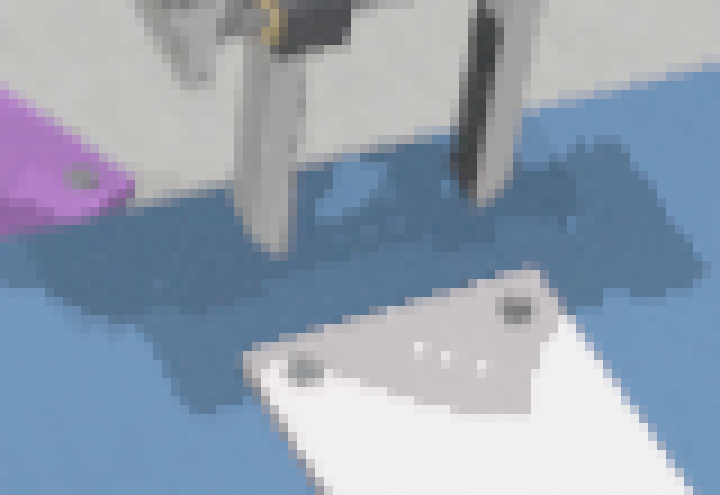

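Request:
move_arm --motion '[0, 0, 0, 0, 0, -0.05, -0.3, 0, 0, 0, 0, 0, -0.05, -0.3, 0, 0, 0, 0, 0, 0, -0.3]'

```text
time_s: 6.25
position: [0.5056, 0.2479, 0.0961]
tcp_rot: [[-0.0, 0.419, 0.908], [-0.0, 0.908, -0.419], [-1.0, -0.0, -0.0]]
ft_force: [-0.4, -0.1, -0.6]
opening: 0.645
```

Request:
move_arm --motion '[0, 0, 0, 0, 0, -0.04, -0.3, 0, 0, 0, 0, 0, 0, -0.3]'

```text
time_s: 6.5
position: [0.5056, 0.248, 0.0946]
tcp_rot: [[-0.0, 0.419, 0.908], [-0.0, 0.908, -0.419], [-1.0, -0.0, -0.0]]
ft_force: [-0.0, -0.1, 0.4]
opening: 0.649
```

Request:
move_arm --motion '[0, 0, 0, 0, 0, -0.04, -0.3, 0, 0, 0, 0, 0, 0, -0.3]'

```text
time_s: 6.75
position: [0.5056, 0.248, 0.093]
tcp_rot: [[-0.0, 0.419, 0.908], [-0.0, 0.908, -0.419], [-1.0, -0.0, -0.0]]
ft_force: [0.1, 0.6, 0.3]
opening: 0.649
```

Request:
move_arm --motion '[0, 0, 0, 0, 0, -0.04, -0.3, 0, 0, 0, 0, 0, 0, -0.3]'

```text
time_s: 7.0
position: [0.5056, 0.248, 0.0914]
tcp_rot: [[-0.0, 0.419, 0.908], [-0.0, 0.908, -0.419], [-1.0, -0.0, -0.0]]
ft_force: [0.1, -0.4, 0.7]
opening: 0.648
```

Request:
move_arm --motion '[0, 0, 0, 0, 0, -0.03, -0.3, 0, 0, 0, 0, 0, 0, -0.3]'

```text
time_s: 7.25
position: [0.5056, 0.248, 0.0903]
tcp_rot: [[-0.0, 0.419, 0.908], [-0.0, 0.908, -0.419], [-1.0, -0.0, -0.0]]
ft_force: [-0.5, -0.3, -0.0]
opening: 0.65
```

Request:
move_arm --motion '[0, 0, 0, 0, 0, -0.03, -0.3, 0, 0, 0, 0, 0, 0, -0.3]'

```text
time_s: 7.5
position: [0.5056, 0.248, 0.0891]
tcp_rot: [[-0.0, 0.42, 0.908], [-0.0, 0.908, -0.42], [-1.0, -0.0, -0.0]]
ft_force: [0.2, 0.4, -0.5]
opening: 0.652
```

```bash
python3 - <<'E'
from h import *
c=grab("scene"); f=c["frame"][95:150,325:405,::-1]; f=(255*(f/255.)**.45).astype(np.uint8); cv2.imwrite("pics/c6.png",cv2.resize(f,None,fx=9,fy=9,interpolation=cv2.INTER_NEAREST))
E
```

```text
(no output)
```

View pics/c6.png

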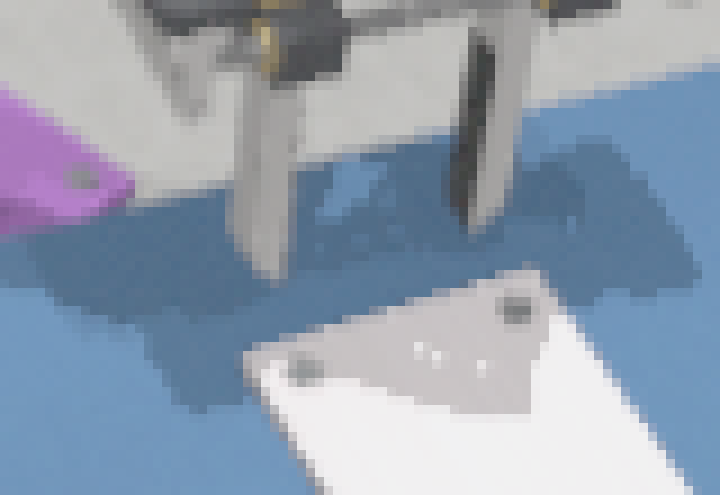

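The tips now sit an estimated 3–5 mm above the deck and the plate hasn't moved. I'll go 1.2 mm lower, then push gently along the shelf normal.

Request:
move_arm --motion '[0, 0, 0, 0, 0, -0.03, -0.3, 0, 0, 0, 0, 0, 0, -0.3]'

```text
time_s: 7.8
position: [0.5056, 0.248, 0.0879]
tcp_rot: [[-0.0, 0.419, 0.908], [-0.0, 0.908, -0.419], [-1.0, -0.0, -0.0]]
ft_force: [0.3, -0.0, -0.8]
opening: 0.65
```

Request:
move_arm --motion '[0, 0, 0, 0.113, -0.053, 0, -0.3, 0, 0, 0, 0.113, -0.053, 0, -0.3, 0, 0, 0, 0.113, -0.053, 0, -0.3, 0, 0, 0, 0.113, -0.053, 0, -0.3, 0, 0, 0, 0.113, -0.053, 0, -0.3, 0, 0, 0, 0.113, -0.053, 0, -0.3, 0, 0, 0, 0.113, -0.053, 0, -0.3, 0, 0, 0, 0.113, -0.053, 0, -0.3, 0, 0, 0, 0, 0, 0, -0.3]'

```text
time_s: 8.93
position: [0.542, 0.2308, 0.0879]
tcp_rot: [[-0.0, 0.42, 0.908], [-0.0, 0.908, -0.42], [-1.0, -0.0, -0.0]]
ft_force: [0.0, -0.2, -0.1]
opening: 0.65
```

```bash
python3 - <<'E'
from h import *
c=grab("scene"); print(plates(c,"s")); f=c["frame"][85:195,300:480,::-1]; f=(255*(f/255.)**.6).astype(np.uint8); cv2.imwrite("pics/c7.png",cv2.resize(f,None,fx=4,fy=4,interpolation=cv2.INTER_NEAREST))
E
```

```text
[(array([498.3,  56. ]), array([58.9, 88.9]), -35.4), (array([617.2, 197.3]), array([98.9, 92.6]), 67.6)]
```

View pics/c7.png

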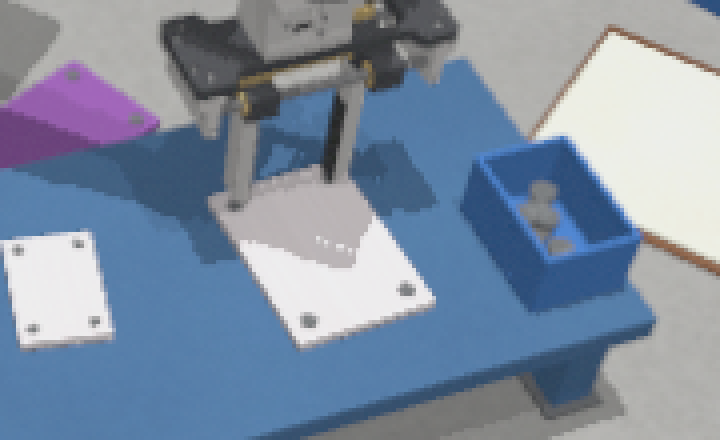

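The plate hasn't moved: its front corners are unchanged and the force is zero. The tips are passing just over its top, so they are still above 108 mm. I'll back off and lower until they touch the deck.

Request:
move_arm --motion '[0, 0, 0, -0.25, 0.115, 0.05, -0.3, 0, 0, 0, -0.25, 0.115, 0, -0.3, 0, 0, 0, -0.25, 0.115, 0, -0.3, 0, 0, 0, -0.25, 0.115, 0, -0.3, 0, 0, 0, 0, 0, -0.1, -0.3, 0, 0, 0, 0, 0, -0.05, -0.3, 0, 0, 0, 0, 0, 0, -0.3]'

```text
time_s: 9.85
position: [0.5019, 0.2492, 0.0836]
tcp_rot: [[-0.0, 0.42, 0.908], [-0.0, 0.908, -0.42], [-1.0, -0.0, -0.0]]
ft_force: [-0.8, 0.5, 0.1]
opening: 0.651
```

Request:
move_arm --motion '[0, 0, 0, 0, 0, -0.04, -0.3, 0, 0, 0, 0, 0, 0, -0.3]'

```text
time_s: 10.1
position: [0.5018, 0.2493, 0.0822]
tcp_rot: [[-0.0, 0.42, 0.908], [-0.0, 0.908, -0.42], [-1.0, -0.0, -0.0]]
ft_force: [0.0, -0.5, 1.0]
opening: 0.649
```

Request:
move_arm --motion '[0, 0, 0, 0, 0, -0.03, -0.3, 0, 0, 0, 0, 0, 0, -0.3]'

```text
time_s: 10.35
position: [0.5018, 0.2494, 0.0811]
tcp_rot: [[-0.0, 0.419, 0.908], [-0.0, 0.908, -0.419], [-1.0, -0.0, -0.0]]
ft_force: [0.3, -0.9, -0.3]
opening: 0.651
```

Request:
move_arm --motion '[0, 0, 0, 0, 0, -0.03, -0.3, 0, 0, 0, 0, 0, 0, -0.3]'

```text
time_s: 10.6
position: [0.5018, 0.2494, 0.0798]
tcp_rot: [[-0.0, 0.419, 0.908], [-0.0, 0.908, -0.419], [-1.0, -0.0, -0.0]]
ft_force: [-0.5, -0.4, 0.0]
opening: 0.648
```

Request:
move_arm --motion '[0, 0, 0, 0, 0, -0.03, -0.3, 0, 0, 0, 0, 0, 0, -0.3]'

```text
time_s: 10.85
position: [0.5018, 0.2494, 0.0786]
tcp_rot: [[-0.0, 0.419, 0.908], [-0.0, 0.908, -0.419], [-1.0, -0.0, -0.0]]
ft_force: [0.0, -0.6, -0.6]
opening: 0.653
```

Request:
move_arm --motion '[0, 0, 0, 0, 0, -0.02, -0.3, 0, 0, 0, 0, 0, 0, -0.3]'

```text
time_s: 11.1
position: [0.5018, 0.2494, 0.0779]
tcp_rot: [[-0.0, 0.419, 0.908], [-0.0, 0.908, -0.419], [-1.0, -0.0, -0.0]]
ft_force: [-0.5, 0.1, -0.4]
opening: 0.654
```

Request:
move_arm --motion '[0, 0, 0, 0, 0, -0.03, -0.3, 0, 0, 0, 0, 0, 0, -0.3]'

```text
time_s: 11.35
position: [0.5019, 0.2495, 0.0776]
tcp_rot: [[0.001, 0.419, 0.908], [0.0, 0.908, -0.419], [-1.0, 0.0, 0.0]]
ft_force: [-4.3, -2.2, 8.8]
opening: 0.653
```

```bash
python3 - <<'E'
from h import *
print(bot.sense()["ft_force"])
c=grab("scene"); f=c["frame"][95:150,325:405,::-1]; f=(255*(f/255.)**.45).astype(np.uint8); cv2.imwrite("pics/c8.png",cv2.resize(f,None,fx=9,fy=9,interpolation=cv2.INTER_NEAREST))
E
```

```text
[-4.33752598 -2.16377542  8.83730063]
```

View pics/c8.png

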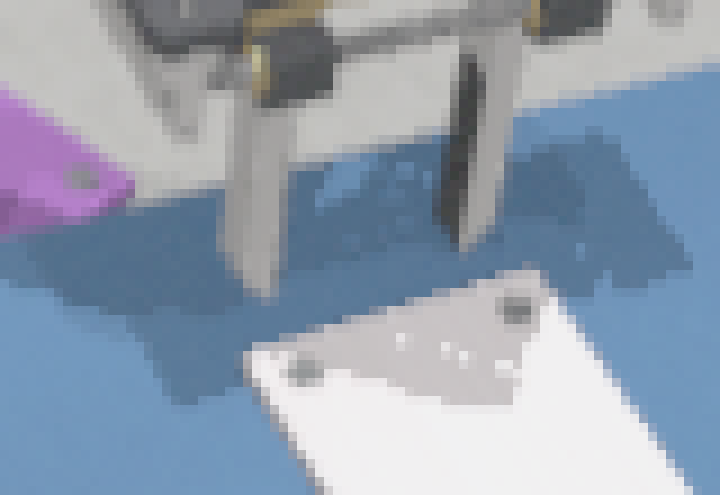

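Contact with the deck came at a TCP reading of 77.6 mm (8.8 N), so the fingertips really sit about 22 mm above the reported TCP. I'll raise 3 mm and find the tips horizontally by casting rays onto the deck plane.

Request:
move_arm --motion '[0, 0, 0, 0, 0, 0.075, -0.3, 0, 0, 0, 0, 0, 0, -0.3]'

```text
time_s: 11.65
position: [0.5019, 0.2495, 0.0799]
tcp_rot: [[0.0, 0.419, 0.908], [0.0, 0.908, -0.419], [-1.0, 0.0, 0.0]]
ft_force: [0.3, -0.3, -0.1]
opening: 0.649
```

```bash
python3 - <<'E'
from h import *
c=grab("scene"); n=np.array([.9078,-.4195,0]); t=np.array([.4195,.9078,0])
for uv in((352.5,127.5),(354.1,128.2),(355.5,128.2),(375.5,122.5),(377,122.8),(379,122)):
    p=onz(c,[uv],.1)[0]; print(uv,np.round(p,3),"n",round(p@n,4),"t",round(p@t-.437,4))
p=np.array([.5019,.2495,0]);print("tcp",p@n,p@t-.437, bot.sense()["ft_force"])
E
```

```text
(352.5, 127.5) [0.494 0.213 0.1  ] n 0.359 t -0.037
(354.1, 128.2) [0.499 0.214 0.1  ] n 0.363 t -0.0338
(355.5, 128.2) [0.501 0.217 0.1  ] n 0.3643 t -0.0301
(375.5, 122.5) [0.525 0.274 0.1  ] n 0.3618 t 0.0322
(377, 122.8) [0.529 0.276 0.1  ] n 0.3643 t 0.0357
(379, 122) [0.531 0.283 0.1  ] n 0.3632 t 0.0424
tcp 0.35095957000000005 4.3149999999991806e-05 [0.15505644 0.93831481 0.22537007]
```

Request:
move_arm --motion '[0, 0, 0, 0.113, -0.053, 0, -0.3, 0, 0, 0, 0.113, -0.053, 0, -0.3, 0, 0, 0, 0.113, -0.053, 0, -0.3, 0, 0, 0, 0.113, -0.053, 0, -0.3, 0, 0, 0, 0.113, -0.053, 0, -0.3, 0, 0, 0, 0.113, -0.053, 0, -0.3, 0, 0, 0, 0.113, -0.053, 0, -0.3, 0, 0, 0, 0.113, -0.053, 0, -0.3]'

```text
time_s: 12.7
position: [0.5382, 0.2323, 0.0797]
tcp_rot: [[-0.0, 0.419, 0.908], [-0.0, 0.908, -0.419], [-1.0, -0.0, -0.0]]
ft_force: [-0.5, 0.2, 0.2]
opening: 0.652
```

```bash
cat >> h.py <<'E'
N=np.array([.9078,-.4195]); 
def front(c):
    # lit part of the large plate: its front end vs edge line, yaw
    for (x,s,a) in plates(c,""):
        if x[0]>545:
            if abs(a+24)>20: a=a-90; L=s[1] if abs(s[0]-99)<abs(s[1]-99) else s[0]
            else: L=max(s)
            u=np.array([np.cos(np.radians(a)),np.sin(np.radians(a))])
            f=x+u*L/2; print("front end",np.round(f,1),"yaw",a,"size",s,"past edge",round(float(N@f-576.3),1))
E
python3 - <<'E'
from h import *
for n in("top","scene"): front(grab(n))
E
```

```text
front end [673.  167.1] yaw -24.8 size [ 99.2 114.7] past edge -35.5
front end [673.7 166.6] yaw -24.7 size [ 98.7 112.8] past edge -34.6
```

The push works: the plate moved 18 mm and squared itself at -24.8°, level with the shelf. Needs 75 mm more, so 65 mm next.

Request:
move_arm --motion '[0, 0, 0, 0.113, -0.053, 0, -0.3, 0, 0, 0, 0.113, -0.053, 0, -0.3, 0, 0, 0, 0.113, -0.053, 0, -0.3, 0, 0, 0, 0.113, -0.053, 0, -0.3, 0, 0, 0, 0.113, -0.053, 0, -0.3, 0, 0, 0, 0.113, -0.053, 0, -0.3, 0, 0, 0, 0.113, -0.053, 0, -0.3, 0, 0, 0, 0.113, -0.053, 0, -0.3, 0, 0, 0, 0.113, -0.053, 0, -0.3, 0, 0, 0, 0.113, -0.053, 0, -0.3, 0, 0, 0, 0.113, -0.053, 0, -0.3, 0, 0, 0, 0.113, -0.053, 0, -0.3, 0, 0, 0, 0.113, -0.053, 0, -0.3]'

```text
time_s: 14.42
position: [0.597, 0.2048, 0.0797]
tcp_rot: [[0.0, 0.419, 0.908], [0.0, 0.908, -0.419], [-1.0, 0.0, 0.0]]
ft_force: [-1.4, 0.4, -0.6]
opening: 0.648
```

```bash
python3 - <<'E'
from h import *
for n in("top","scene"): c=grab(n);front(c);print(plates(c,"")[0])
E
```

```text
front end [732.1 139.6] yaw -24.8 size [ 99.3 110.2] past edge 29.8
(array([497.1,  57. ]), array([59.9, 90.6]), -35.2)
front end [732.9 138.8] yaw -24.9 size [ 99.  111.5] past edge 30.8
(array([682.3, 162.3]), array([ 99. , 111.5]), -24.9)
```

Request:
move_arm --motion '[0, 0, 0, 0.057, -0.026, 0, -0.3, 0, 0, 0, 0.057, -0.026, 0, -0.3, 0, 0, 0, 0.057, -0.026, 0, -0.3, 0, 0, 0, 0.057, -0.026, 0, -0.3, 0, 0, 0, 0, 0, 0, -0.3, 0, 0, 0, -0.2, 0.1, 0, -0.3, 0, 0, 0, -0.4, 0.2, 0, -0.3, 0, 0, 0, -0.4, 0.2, 0.1, -0.3, 0, 0, 0, 0, 0, 0.8, -0.3, 0, 0, 0, 0, 0, 1, -0.3, 0, 0, 0, 0, 0, 1, -0.3, 0, 0, 0, -1, 0, 1, -0.3, 0, 0, 0, -1, 0, 0, -0.3, 0, 0, 0, -1, 0, 0, -0.3, 0, 0, 0, -1, 0, 0, -0.3, 0, 0, 0, 0, 0, 0, -0.3]'

```text
time_s: 16.52
position: [0.4039, 0.2211, 0.2367]
tcp_rot: [[0.002, 0.418, 0.908], [0.001, 0.908, -0.418], [-1.0, 0.001, 0.001]]
ft_force: [0.3, 0.4, 0.4]
opening: 0.65
```

```bash
python3 - <<'E'
from h import *
for n in("top","scene"):
    c=grab(n,f"pics/{n}9.png");front(c)
    for p in plates(c,""): print(p)
s=bot.sense();print(s["joint_vel"],s["time_s"])
E
```

```text
front end [741.3 135.2] yaw -24.9 size [ 99.4 140.5] past edge 39.9
(array([497.1,  57. ]), array([59.9, 90.6]), -35.2)
(array([677.6, 164.8]), array([ 99.4, 140.5]), -24.9)
front end [741.3 135.3] yaw -24.7 size [ 99.  138.4] past edge 39.9
(array([678.4, 164.2]), array([ 99. , 138.4]), -24.7)
(array([498.2,  55.9]), array([58.8, 89. ]), -35.3)
[-0.68973849  1.70742792 -1.01858449 -0.12297069  0.03760531 -0.13827069] 16.625
```

View pics/scene9.png

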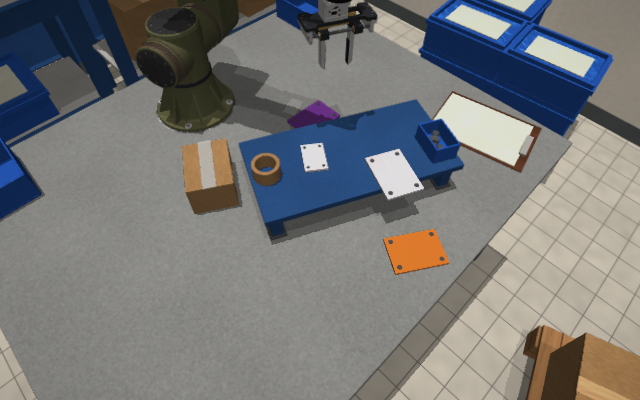

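The plate now overhangs the front edge, at about (394,174). The tape (265,170), bin (438,140), small plate (314,157) and carton (210,176) look unmoved, and the arm is clear.

```bash
python3 -c "
from rig import job
print(job.sign_off())"
```

```text
the job is handed in; nothing more can be done
None
```

The larger plate now overhangs the shelf's front edge by about 40 mm with its long sides square. I pushed it about 93 mm with the two fingers and handed the job in at about 16.6 s.

**Last checks:**
- **Overhang:** 39.9 mm in both camera views. My two estimates of where the edge lies differ by about 2 mm.
- **Squareness:** the plate's yaw is -24.7° to -24.9°, against the shelf's -24.8°.
- **Smaller plate:** its measured position moved by less than 1 mm.
- **Tape, bin and carton:** unmoved by eye in the last picture. I didn't measure them.
- **Arm:** backed off and raised clear, with no force reading.

**What disagreed:** the fingertips sat about 22 mm above the reported TCP height, where the description puts them 11 mm below it. Because of this, a first pass slid over the plate without moving it. I found the real height by touching the deck gently (about 9 N), then raised 3 mm and pushed. I did not find the cause of the offset.

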